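# Clear the shipper base, load it and snap its hood on

## Robot

A 6-joint arm with a two-finger parallel gripper is mounted at the origin on a cart in front of the work surface, level with it; the furniture and walls round the work are solid. World frame = base frame: x ahead of the robot, y to its left, z up, the work surface at z = 0. Lengths are in m, angles in rad, forces in N, time in s.
With the tool pointing down it reaches from about 0.15 to 0.775 m from the base axis. Payload 6.1 kg.
Tool frame: the origin (TCP) lies midway between the tips of the shut fingers; the grasp point (between the pads) lies 19 mm behind it; z points along the fingers, y is the line along which they close (so a half turn about z gives the same grasp; the last joint's range is limited). The gripper opens to 85 mm and grips with 20 to 120 N. Pads are 22 mm wide; open, the fingers measure 114 mm over their backs; the gripper's body (76 mm by 85 mm) begins 54 mm behind the grasp point. The pads swing forward as they close: fully open they stand 13 mm farther back than shut.
Start: joints at [1.344, 0.126, -0.04, 1.405, 0, 1.571], TCP at [0.118, 0.512, 0.231] pointing down, gripper open.
Joint ranges: [-2.72, 2.72], [-0.95, 1.95], [-1.27, 1.35], [-1.78, 2.02], [-1.46, 1.47], [-3.14, 3.14]. Speed limits (rad/s): [2.39, 2.39, 3.01, 3.14, 3.14, 3.14].

## Interface

Orientations are given as [roll, pitch, yaw] about the fixed x, y, z axes, in that order (R = Rz(yaw) Ry(pitch) Rx(roll)).
In Python, from workcell import r gives the robot as it stands.
- The arm moves only by the shell command python3 -m crank 'ROWS'. ROWS is JSON, a list of rows, each a list of 5 numbers: the closure in counts, from 0 (fully open) to 255 (shut), then the shift along the world's x, y, z in m, then the turn about the world's z in degrees. A call has exactly 8 rows; each row is the pose to reach, as a shift and turn from the pose commanded when the call began; what a row does not reach only later rows make up. A row lasts 1/12 s, in which the tool goes at most 41.7 mm and 7.16 degrees, less where a joint would pass 70% of its speed; a pose out of reach is approached as far as the arm can. A call with a gripper value outside its range is refused whole. The fingers move at their own pace and stop on an object; the grip force is fixed at half the most. Time passes only in rows, so rows that repeat a pose let the fingers close, or fill a call up. It gives the time, the measured TCP pose, the force, the opening and the grip force at its end, in the units of the state.
- r.get_state(): the state, without advancing time (a new reading comes with each control period).
- r.get_image(name): name is "side" or "top" or "wrist"; returns the picture (400x640x3 uint8, red, green, blue); there is no depth.
- r.get_calibration(name): a dict with "intrinsics" (3x3 intrinsics, pixels), "R" (3x3) and "t" (3): a world point X has camera coordinates R X + t. Camera axes: x right, y down, z forward; pixel columns grow to the right and rows downward; lengths in m; the calibration is good to about 2 mm. A picture is of the moment at which its call begins: read the wrist's pose just before it. get_calibration takes no time and is no camera call; for the wrist camera it gives the pose at the moment of the call.
- r.sign_off(): hands the job in; it is judged then, once.
Trained networks look in the newest picture that a camera, given by its name, has taken for a name from the list of things; names that differ only in an ending like _2 or _b are one class to them, and where a whole thing is asked for, a point or a joint stands for the part that bears it (a point fixed in the world has none). Each returns a list of dicts, best first, with "score" (0 to 1); they miss things now and then, are a little off and sometimes report something else, mostly with a low value. They report only what shows in the picture. A call takes as long as a camera call. They do not tell look-alikes from the thing itself.
- r.boxes_of(camera, target): "at" ([x, y, z] in m, in the coordinates of the camera as it stood for that picture, good to about 4 mm: the middle of the surface that is visible of it).
- r.trace(camera, target): "mask" (400x640 bool, what is visible of it).
- r.pinpoint(camera, target): "at" ([x, y, z] in m, in the coordinates of the camera as it stood for that picture, good to about 4 mm: a listed point, or the origin of a listed thing).
The state is a dict: "clock": time; "qpos": joint angles; "qvel": joint speeds; "joint_torque": joint torques, N m; "position": TCP position; "tool_rot": TCP orientation; "ft_force": force on the tool from outside, world axes, zero at the start; "moment": the same for the moment, N m; "width": finger opening in m; "finger_force": force on a finger pad.
Only numpy, scipy, OpenCV 4.12 (cv2) and the standard library are available. Lean on these libraries where they do the work, as an engineer would, in place of code of your own. Each camera call takes 0.05 s, during which the arm holds its last target. There are 200 camera calls.

## Task

Lift the cream jar off the shipper base and stand it upright on the bench. Then lay the product box with the green stripes flat on the marked rectangle of the base, put the blue hood over it, and push the hood straight down until both orange hooks have clicked shut over its rim. Set things down rather than dropping them, keep the jar and the hood upright, leave the red-striped box and the brown tape roll where they are, and let go of everything at the end.

Things in the scene. Friction and masses are not known exactly. Their poses are not given: they have to be found in the camera images.
- clip_base: Grey base of a reusable shipper, fixed to the bench, 132 x 236 mm (x, y), maybe turned. Origin: centre of its underside, z up. Its deck is 36 mm above the bench. Lugs on the deck's edges, 23 mm high and flared at the top, guide the hood's rim with about 3 mm play a side. Orange snap hooks stand mid-way on both short ends (y = +-107 mm), 40 mm wide, tops 72 mm above the bench. The middle of the deck is flat and clear.
- nest (a point): Centre of the dark-framed rectangle (64 x 159 mm) marked on the base's deck, at deck height (36 mm above the bench), axes as the base; the green box lies here, long side along the base's y.
- hood_handle (a point): Centre of the black bar handle of the blue hood, hood's axes. Bar 14 mm thick (y), 20 mm high, 86 mm long (x), 68 mm of it free between its posts; grasp it from above across the 14 mm. It is 78 mm above the underside of the hood's rim and 26 mm above its roof; 114 mm above the bench when the hood is snapped home, hood's y along the base's y, either way round. The hood starts standing on the bench.
- hood: Blue hood, an upside-down open box, about 0.3 kg. Origin: centre of the underside of its rim. Flat rim 108 x 206 mm (x, y), 8 mm thick; inside 88 x 180 mm and 48 mm high. Snapped home, the rim lies on the base's deck under both hooks' catches.
- green_box_center (a point): Centre of the white product box with green stripes, 60 x 155 x 45 mm (its x, y, z), about 0.14 kg, lying flat on the bench.
- red_box_center (a point): Centre of the white product box with dark red stripes, same size; leave it alone.
- jar_center (a point): Centre of the round cream jar with the pink lid, 53 mm in diameter, 46 mm high, about 0.12 kg, standing on the base's deck at the start. There is free bench for it to the right of the base (base's -x side), between the base and the hood.
- brown_roll_center (a point): Centre of a brown roll of packing tape, 104 mm across, 49 mm high; leave it alone.
- bag_sealer: Blue bag sealer with a raised black arm, fixed on the bench to the left of the base, about 90 x 370 mm (world x, y), 0.1 m high at its right end rising to 0.25 m at the left; origin at the middle of its underside. Not used; carry things clear of it.
- hook_near (a joint): Snap hook at the base's +y end, the one nearer the robot: 0 = shut (upright), grows as it bends outward (rad), springy. A sloping lead-in lies over a catch with a flat underside 47 mm above the bench, its tip at y = 98 mm from the base's centre. The hood's rim, pushed down the slopes, bends both hooks to 0.1 to 0.2 (about 8 to 15 N in all); below the catches they spring back to 0.
- hook_far (a joint): The same for the hook at the base's -y end, away from the robot.
Not all that is in view belongs to the job. Leave any yellow look-alike of the part that bears jar_center alone.

How it is judged:
On the way, in this order (a step that is already met when the one before it is completed fails the run):
1. the jar stands upright on the bench, off the base, let go (height (world z) of jar_center between 0.015 and 0.03 m and angle between jar_center's own z axis and vertical below 0.1 rad and contact force between the fingers and jar below 0.2 N), for 0.2 s.
2. the green-striped box lies flat on the marked rectangle, let go, the jar still standing on the bench (horizontal distance between green_box_center and nest below 0.02 m and height (world z) of green_box_center between 0.054 and 0.064 m and angle between the y axis of green_box_center and the y axis of clip_base, either way round below 0.2 rad and angle between each of green_box_center, jar_center's own z axis and vertical below 0.1 rad and height (world z) of jar_center between 0.015 and 0.03 m and contact force between the fingers and green_box below 0.2 N), for 0.2 s.
3. the hood is pushed fully down over the box and both hooks have sprung back over its rim (z of hood_handle in the frame of clip_base below 0.1165 m and horizontal distance between hood_handle and nest below 0.008 m and angle between the y axis of hood_handle and the y axis of clip_base, either way round below 0.08 rad and angle between hood_handle's own z axis and vertical below 0.03 rad and value of joint each of hook_near, hook_far below 0.04 rad and horizontal distance between green_box_center and nest below 0.02 m and height (world z) of green_box_center between 0.054 and 0.064 m and angle between the y axis of green_box_center and the y axis of clip_base, either way round below 0.2 rad and angle between green_box_center's own z axis and vertical below 0.1 rad), for 0.2 s.
At the end, for the whole second after the job is handed in: The hood's rim lies on the deck (within 2.5 mm), centred within 8 mm, in line and level, with both hooks back to under 0.04 rad; the green-striped box lies flat under it within 20 mm of the centre of the rectangle; the jar stands upright on the bench off the base; nothing held, all at rest (all of step 1 and all of step 3 and contact force between the fingers and hood below 0.2 N and linear speed of each of hood, jar below 0.02 m/s); the robot touches nothing.
It fails at once if the red-striped box or the brown tape roll is moved (over 30 mm) (distance of any of red_box_center, brown_roll_center from where it was at the start of the episode above 0.03 m).
It fails at once if the jar or the hood is tipped (more than 0.5 rad) (angle between any of jar_center, hood_handle's own z axis and vertical above 0.5 rad).
It fails at once if the hood is dropped (moves at over 0.4 m/s out of the fingers) (linear speed of hood above 0.4 m/s and contact force between the fingers and hood below 0.2 N).
It fails at once if the jar is dropped (moves at over 0.6 m/s out of the fingers) (linear speed of jar above 0.6 m/s and contact force between the fingers and jar below 0.2 N).
It fails at once if the green-striped box is dropped (moves at over 0.6 m/s out of the fingers) (linear speed of green_box above 0.6 m/s and contact force between the fingers and green_box below 0.2 N).
It also fails if it takes over 70 s, if anything falls off the work surface, if the arm or the gripper's body presses on something with over 40 N, if the wrist force passes 120 N, or if a joint passes its speed limit or range.

## Working session

There is one attempt and no reset: what is moved stays moved. The work goes in short steps, Python scripts to look and compute and a shell command to move; the robot and the scene stay as the last step left them, time stands still between calls to the robot, and variables do not carry over. Pictures are saved under pics/ and viewed, at most 10 in all, crops included, and the job is handed in when it is done.

```bash
mkdir -p pics; cat > h.py <<'E'
from workcell import r
import numpy as np, cv2
def W(cam,p):
    c=r.get_calibration(cam); return np.array(c["R"]).T@(np.array(p)-np.array(c["t"]))
def px(cam,X):
    c=r.get_calibration(cam); v=np.array(c["intrinsics"])@(np.array(c["R"])@np.array(X)+np.array(c["t"])); return v[:2]/v[2]
def save(cam,f): 
    im=r.get_image(cam); cv2.imwrite('pics/'+f,im[:,:,::-1]); return im
def pts(cam,names):
    for n in names:
        for d in r.pinpoint(cam,n)[:3]:
            w=W(cam,d["at"]); print(cam,n,round(d["score"],2),w.round(3),px(cam,w).round(0))
E
python3 - <<'E'
from h import *
a=save("top","t0.png"); b=save("side","s0.png")
N=["clip_base","nest","hood_handle","hood","green_box_center","red_box_center","jar_center","brown_roll_center"]
pts("top",N); pts("side",N)
s=r.get_state(); print(s["clock"],s["position"],s["tool_rot"],s["ft_force"])
E
```

```text
top clip_base 0.65 [ 0.473  0.046 -0.002] [309. 201.]
top nest 0.59 [0.477 0.053 0.037] [307. 199.]
top hood_handle 0.6 [ 0.5   -0.367  0.081] [444. 193.]
top hood_handle 0.6 [0.472 0.048 0.003] [309. 201.]
top green_box_center 0.9 [ 0.409 -0.192  0.024] [384. 222.]
top green_box_center 0.51 [0.358 0.266 0.021] [238. 235.]
top red_box_center 0.67 [0.363 0.267 0.022] [238. 233.]
top jar_center 0.82 [0.444 0.043 0.059] [309. 209.]
top jar_center 0.79 [0.307 0.411 0.024] [191. 250.]
top jar_center 0.73 [ 0.309 -0.184  0.024] [381. 254.]
top brown_roll_center 0.58 [ 0.628 -0.184  0.025] [383. 153.]
side clip_base 0.93 [ 0.477  0.053 -0.002] [316. 240.]
side nest 0.83 [0.475 0.055 0.035] [317. 229.]
side hood_handle 0.83 [ 0.502 -0.369  0.076] [301. 161.]
side hood_handle 0.48 [ 0.505 -0.368 -0.005] [300. 182.]
side hood 0.95 [ 0.505 -0.365 -0.005] [300. 182.]
side green_box_center 0.81 [ 0.412 -0.189  0.022] [330. 195.]
side green_box_center 0.49 [0.447 0.036 0.057] [327. 218.]
side red_box_center 0.84 [0.359 0.26  0.024] [375. 277.]
side jar_center 0.91 [0.309 0.414 0.024] [419. 326.]
side jar_center 0.76 [ 0.307 -0.293  0.025] [356. 182.]
side jar_center 0.74 [ 0.524 -0.217  0.019] [296. 193.]
0.9 [0.11806684 0.51154686 0.23130979] [3.14153337e+00 6.91937486e-06 2.91476680e+00] [ 0.1902425  -0.05631829 -0.00335346]
```

View pics/t0.png

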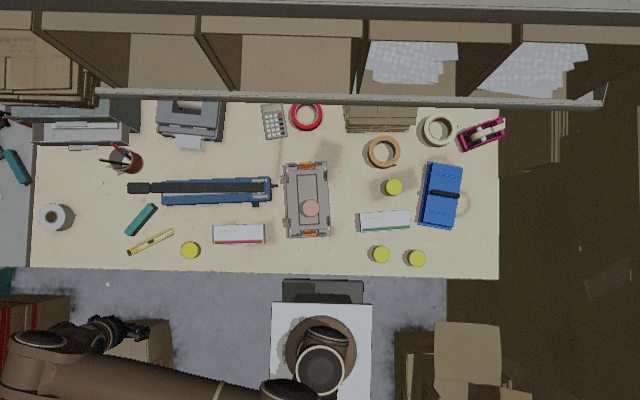

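View pics/s0.png

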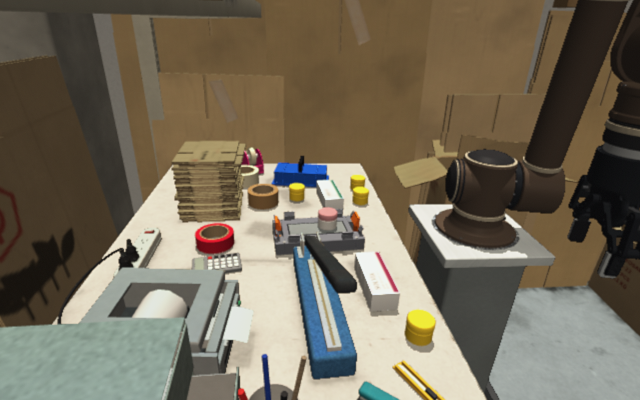

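The top view shows these candidates for the jar: the pink-lidded jar at (310,208), and yellow look-alikes at (190,250), (381,254), (417,258) and (393,187). The pink one, which stands on the base, fits the description. The green-striped box is at (385,221), the red one at (239,234) and the hood at (441,196). I'll move towards the base for a close look.

```bash
python3 -m crank '[[0,0.02,-0.03,0.01,-7],[0,0.04,-0.07,0.02,-14],[0,0.06,-0.11,0.03,-21],[0,0.08,-0.145,0.04,-28],[0,0.1,-0.18,0.05,-35],[0,0.12,-0.215,0.06,-42],[0,0.14,-0.25,0.06,-49],[0,0.16,-0.28,0.06,-56]]'
python3 -m crank '[[0,0.02,-0.03,0,-5],[0,0.04,-0.06,0,-10],[0,0.06,-0.09,0,-15],[0,0.08,-0.12,0,-21],[0,0.095,-0.15,0,-21],[0,0.11,-0.18,0,-21],[0,0.12,-0.19,0,-21],[0,0.12,-0.19,0,-21]]'
python3 - <<'E'
from h import *
im=save("wrist","w0.png")
pts("wrist",["clip_base","nest","jar_center","green_box_center"])
c=r.get_calibration("wrist"); print(np.array(c["R"]).round(2), W("wrist",[0,0,0]).round(3))
s=r.get_state(); print(s["clock"],s["position"],s["tool_rot"],s["qpos"])
def yaw(cam,n,z,k=0):
    L=r.trace(cam,n)
    for d in L[:2]:
        m=d["mask"].astype(np.uint8); v,u=np.nonzero(m); c=r.get_calibration(cam)
        R,t,K=map(np.array,(c["R"],c["t"],c["intrinsics"]))
        ray=R.T@np.linalg.inv(K)@np.c_[u,v,u*0+1].T; o=-R.T@t
        P=(o[:,None]+ray*((z-o[2])/ray[2]))[:2].T.astype(np.float32)*1000
        print(cam,n,round(d["score"],2),cv2.minAreaRect(P))
r.get_image("top")
yaw("top","clip_base",.03);yaw("top","green_box_center",.045);yaw("top","hood",.04)
yaw("wrist","clip_base",.036)
E
```

```text
clock: 1.57
position: [0.278, 0.2305, 0.2925]
tool_rot: [3.139, -0.001, 1.933]
ft_force: [1.8, 0.7, -0.2]
width: 0.0856
finger_force: 0.0
clock: 2.23
position: [0.399, 0.04, 0.291]
tool_rot: [3.142, 0.001, 1.566]
ft_force: [-0.7, -0.2, 0.4]
width: 0.0856
finger_force: 0.0
wrist clip_base 0.87 [0.474 0.055 0.001] [383. 153.]
wrist nest 0.69 [0.473 0.058 0.038] [388. 155.]
wrist jar_center 0.93 [ 0.52  -0.211  0.021] [406. 326.]
wrist jar_center 0.8 [0.441 0.045 0.062] [364. 170.]
wrist jar_center 0.73 [ 0.303 -0.288  0.02 ] [270. 364.]
wrist green_box_center 0.69 [ 0.416 -0.189  0.021] [339. 313.]
wrist green_box_center 0.64 [0.474 0.06  0.039] [389. 154.]
[[ 1.    0.   -0.  ]
 [ 0.   -0.95  0.3 ]
 [ 0.   -0.3  -0.95]] [0.397 0.12  0.434]
2.4833 [0.3971545  0.04293905 0.29145303] [ 3.14146147e+00 -2.48593513e-04  1.57235711e+00] [ 1.07525805e-01 -1.03050077e-01 -1.39780296e-01  1.53390937e+00
  2.33324447e-04  1.67676138e+00]
top clip_base 0.93 ((479.7255859375, 52.29417037963867), (237.91702270507812, 136.94090270996094), 3.305450201034546)
top green_box_center 0.9 ((413.1949157714844, -190.7262420654297), (63.10454559326172, 157.99278259277344), 5.579601764678955)
top hood 0.92 ((497.8485107421875, -363.2440185546875), (113.2833251953125, 201.294921875), 81.3519515991211)
wrist clip_base 0.69 ((480.9383544921875, 52.56513977050781), (250.6162872314453, 143.73573303222656), 5.314477443695068)
wrist clip_base 0.54 ((515.7208251953125, -287.7037658691406), (18.944326400756836, 47.17902374267578), 85.07962799072266)
```

View pics/w0.png

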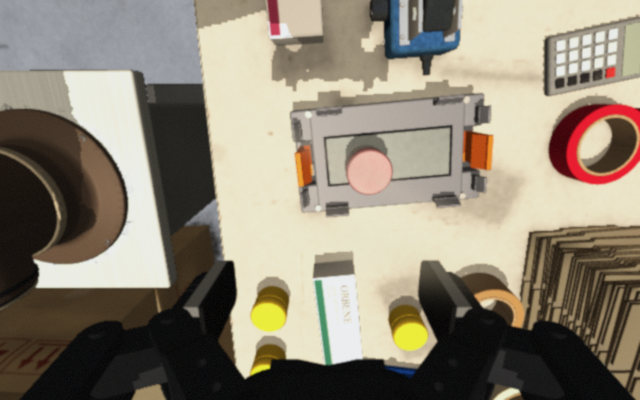

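The wrist view shows the pink-lidded jar at (369,171) on the base, between orange hooks at (304,167) and (479,151). The yellow jars stand on the bench. Next I'll measure the base's yaw and the lid centre, with one enlarged crop to confirm the jar.

```bash
cat >> h.py <<'E'
def ray(cam,uv,z):
    c=r.get_calibration(cam); R,t,K=map(np.array,(c["R"],c["t"],c["intrinsics"])); uv=np.atleast_2d(np.float64(uv))
    d=R.T@np.linalg.inv(K)@np.c_[uv,np.ones(len(uv))].T; o=-R.T@t
    return (o[:,None]+d*((z-o[2])/d[2])).T[:,:2]
def blob(im,lo,hi,cam,z,n=2,roi=None):
    m=cv2.inRange(cv2.cvtColor(im,cv2.COLOR_RGB2HSV),lo,hi)
    if roi: q=np.zeros_like(m); a,b,c,d=roi; q[b:d,a:c]=m[b:d,a:c]; m=q
    k,l,st,ce=cv2.connectedComponentsWithStats(m)
    out=[]
    for i in (np.argsort(-st[1:,4])+1)[:n]:
        v,u=np.nonzero(l==i); P=ray(cam,np.c_[u,v],z)
        out.append((ce[i].round(0),st[i,4],P.mean(0).round(4),cv2.minAreaRect((P*1000).astype(np.float32))))
        print(*out[-1])
    return out
E
python3 - <<'E'
from h import *
im=cv2.imread('pics/w0.png')[:,:,::-1].copy()
print("hooks");o=blob(im,(5,170,120),(16,255,255),"wrist",.06,2,(280,90,500,220))
d=abs(o[0][2]-o[1][2]);print(np.degrees(np.arctan2(d[1],d[0])))
print("lid");blob(im,(0,40,120),(12,150,255),"wrist",.082,1,(340,140,400,200))
cr=cv2.resize(im[80:225,280:500],None,fx=3,fy=3,interpolation=cv2.INTER_CUBIC);cv2.imwrite('pics/c0.png',cr[:,:,::-1])
E
```

```text
hooks
[481. 151.] 701 [0.5788 0.0666] ((578.8209838867188, 65.95252227783203), (24.459060668945312, 43.338409423828125), 5.17570686340332)
[305. 167.] 339 [0.3707 0.0475] ((370.72412109375, 46.240638732910156), (15.366109848022461, 41.32979202270508), 9.133289337158203)
5.244074315562754
lid
[369. 172.] 1733 [0.4445 0.0459] ((444.6890869140625, 45.25935363769531), (52.34977340698242, 53.248836517333984), 1.1918010711669922)
```

View pics/c0.png

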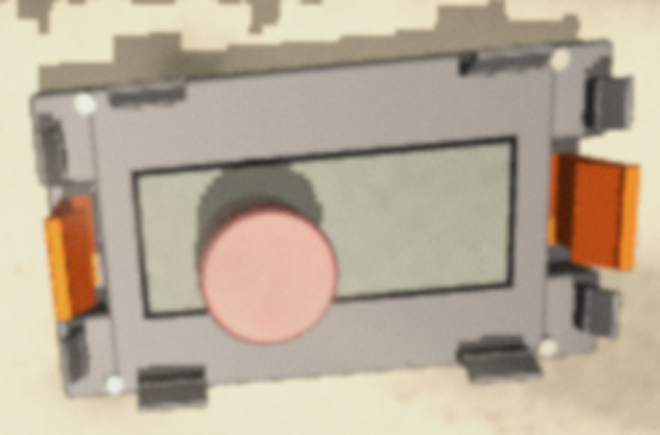

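The crop confirms the pink-lidded jar at about (268,272), inside the nest frame and clear of the hooks. I'll descend and grip it.

```bash
python3 - <<'E'
from h import *
c=np.array([[134,172],[514,138],[514,285],[147,316]])/3+[280,80]
P=ray("wrist",c,.036);print(P.round(4),P.mean(0).round(4),cv2.minAreaRect((P*1000).astype(np.float32)))
E
python3 -m crank '[[60,0.03,0.003,0,0],[60,0.048,0.003,-0.035,0],[60,0.048,0.003,-0.075,0],[60,0.048,0.003,-0.115,0],[60,0.048,0.003,-0.155,0],[60,0.048,0.003,-0.19,0],[60,0.048,0.003,-0.22,0],[60,0.048,0.003,-0.235,0]]'
python3 -m crank '[[60,0,0,-0.012,0],[60,0,0,-0.012,0],[150,0,0,-0.012,0],[150,0,0,-0.012,0],[150,0,0,-0.012,0],[150,0,0,-0.012,0],[150,0,0,-0.012,0],[150,0,0,-0.012,0]]'
```

```text
[[0.3939 0.0798]
 [0.5496 0.0939]
 [0.5571 0.0325]
 [0.3996 0.0183]] [0.475  0.0561] ((475.49066162109375, 56.150455474853516), (158.24497985839844, 61.852867126464844), 5.186817169189453)
clock: 3.4
position: [0.4431, 0.0452, 0.0525]
tool_rot: [-3.137, 0.0, 1.572]
ft_force: [-0.4, -0.0, -0.3]
width: 0.0652
finger_force: 0.0
clock: 4.07
position: [0.4459, 0.0452, 0.0447]
tool_rot: [3.141, -0.0, 1.571]
ft_force: [0.0, -0.7, 0.2]
width: 0.0515
finger_force: 62.5
```

```bash
python3 -m crank '[[150,0,0,0.025,0],[150,0,0,0.055,0],[150,0.01,-0.02,0.075,0],[150,0.03,-0.05,0.075,0],[150,0.05,-0.08,0.075,0],[150,0.07,-0.11,0.065,0],[150,0.074,-0.125,0.05,0],[150,0.074,-0.125,0.03,0]]'
python3 -m crank '[[150,0,0,-0.025,0],[150,0,0,-0.045,0],[150,0,0,-0.058,0],[150,0,0,-0.065,0],[150,0,0,-0.0655,0],[150,0,0,-0.0655,0],[150,0,0,-0.0655,0],[150,0,0,-0.0655,0]]'
```

```text
clock: 4.73
position: [0.5223, -0.0831, 0.075]
tool_rot: [3.138, 0.002, 1.567]
ft_force: [-0.4, 1.1, -0.4]
width: 0.052
finger_force: 63.0
clock: 5.4
position: [0.5201, -0.0799, 0.0094]
tool_rot: [3.141, 0.0, 1.571]
ft_force: [0.3, 0.9, -0.2]
width: 0.0515
finger_force: 64.9
```

```bash
python3 -m crank '[[150,0,0,-0.001,0],[60,0,0,-0.001,0],[60,0,0,-0.001,0],[60,0,0,-0.001,0],[60,0,0,0.01,0],[0,0,0,0.04,0],[0,0,0,0.08,0],[0,0,0,0.12,0]]'
python3 -m crank '[[0,-0.03,-0.02,0.03,2],[0,-0.06,-0.04,0.06,4],[0,-0.09,-0.07,0.08,5],[0,-0.107,-0.1,0.08,5],[0,-0.107,-0.11,0.08,5],[0,-0.107,-0.11,0.08,5],[0,-0.107,-0.11,0.08,5],[0,-0.107,-0.11,0.08,5]]'
python3 - <<'E'
from h import *
s=r.get_state();print(s["position"],s["tool_rot"])
im=save("wrist","w1.png"); pts("wrist",["jar_center","green_box_center","hood_handle","hood"])
for n,z in (("green_box_center",.045),("hood",.04)):
  for d in r.trace("wrist",n)[:2]:
    v,u=np.nonzero(d["mask"]);print(n,d["score"],u.mean(),v.mean(),cv2.minAreaRect((ray("wrist",np.c_[u,v],z)*1000).astype(np.float32)))
E
```

```text
clock: 6.07
position: [0.5187, -0.0797, 0.1303]
tool_rot: [-3.14, -0.0, 1.571]
ft_force: [1.1, -0.7, 0.2]
width: 0.0855
finger_force: 0.0
clock: 6.73
position: [0.4127, -0.1895, 0.2091]
tool_rot: [3.141, -0.0, 1.658]
ft_force: [-0.2, 0.3, -1.1]
width: 0.0854
finger_force: 0.0
[ 0.41270979 -0.1894961   0.20907983] [ 3.14129363e+00 -3.01339687e-04  1.65806781e+00]
wrist jar_center 0.9 [ 0.313 -0.176  0.024] [233. 159.]
wrist jar_center 0.89 [ 0.523 -0.217  0.02 ] [423. 212.]
wrist jar_center 0.85 [ 0.517 -0.086  0.024] [444.  86.]
wrist green_box_center 0.82 [ 0.415 -0.19   0.02 ] [330. 180.]
wrist hood_handle 0.56 [ 0.502 -0.364  0.074] [395. 354.]
wrist hood 0.87 [ 0.5   -0.368  0.   ] [382. 314.]
green_box_center 0.84 329.26084033613444 177.84179271708683 ((414.77398681640625, -189.27560424804688), (60.1450080871582, 153.64915466308594), 5.862030982971191)
green_box_center 0.61 537.125641025641 191.2773892773893 ((622.7954711914062, -178.50074768066406), (99.82718658447266, 125.53316497802734), 71.40973663330078)
hood 0.57 364.462974712227 319.3332729085471 ((479.3686828613281, -354.86468505859375), (132.45318603515625, 164.3033447265625), 81.43451690673828)
```

View pics/w1.png

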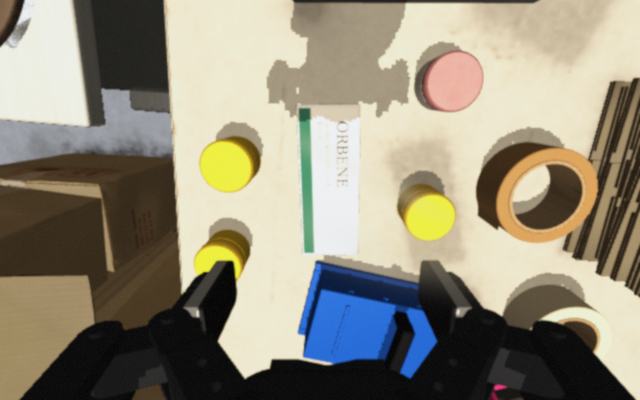

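The view shows the green-striped box at (330,180), in line with the fingers, and the pink jar standing at (453,80). I'll grip the box at its middle.

```bash
python3 -m crank '[[0,0.002,0,-0.04,0],[0,0.002,0,-0.08,0],[0,0.002,0,-0.12,0],[0,0.002,0,-0.15,0],[0,0.002,0,-0.175,0],[0,0.002,0,-0.19,0],[0,0.002,0,-0.197,0],[0,0.002,0,-0.197,0]]'
python3 -m crank '[[150,0,0,0,0],[150,0,0,0,0],[150,0,0,0,0],[150,0,0,0,0],[150,0,0,0,0],[150,0,0,0.02,0],[150,0,0,0.05,0],[150,0,0,0.08,0]]'
```

```text
clock: 7.75
position: [0.4136, -0.1891, 0.0103]
tool_rot: [-3.139, -0.002, 1.659]
ft_force: [-0.5, 0.1, -0.2]
width: 0.0856
finger_force: 0.0
clock: 8.42
position: [0.4137, -0.1894, 0.0923]
tool_rot: [-3.14, -0.001, 1.658]
ft_force: [0.3, 0.1, -2.4]
width: 0.0591
finger_force: 65.4
```

```bash
python3 -m crank '[[150,0,0.01,0.03,7],[150,0.005,0.03,0.06,14],[150,0.01,0.05,0.07,21],[150,0.02,0.07,0.07,28],[150,0.03,0.09,0.07,35],[150,0.04,0.11,0.07,42],[150,0.045,0.13,0.07,49],[150,0.05,0.15,0.07,56]]'
python3 -m crank '[[150,0.002,0.02,0,7],[150,0.005,0.04,0,14],[150,0.008,0.06,0,21],[150,0.01,0.075,0,28],[150,0.011,0.09,0,34],[150,0.011,0.0955,0,34],[150,0.011,0.0955,0,34],[150,0.011,0.0955,0,34]]'
python3 - <<'E'
from h import *
s=r.get_state();print(s["position"],s["tool_rot"],s["qpos"])
im=save("wrist","w2.png"); pts("wrist",["nest","green_box_center"])
for n,z in (("green_box_center",.2),):
  for d in r.trace("wrist",n)[:1]:
    v,u=np.nonzero(d["mask"]);print(n,d["score"],cv2.minAreaRect((ray("wrist",np.c_[u,v],z)*1000).astype(np.float32)))
E
```

```text
clock: 9.08
position: [0.4649, -0.0388, 0.1621]
tool_rot: [3.141, 0.0, 2.642]
ft_force: [0.1, -0.4, -1.6]
width: 0.0592
finger_force: 65.3
clock: 9.75
position: [0.4755, 0.0554, 0.1619]
tool_rot: [-3.141, -0.0, -3.056]
ft_force: [-0.1, -0.8, -2.5]
width: 0.0591
finger_force: 65.4
[0.47548478 0.05542456 0.16186509] [-3.14116229e+00 -9.82654540e-05 -3.05636696e+00] [ 1.16304304e-01  4.81392235e-02 -2.77106952e-01  1.24566174e+00
 -4.27102185e-04  3.10786175e-02]
wrist nest 0.48 [0.478 0.051 0.169] [318. 275.]
wrist nest 0.23 [ 0.635 -0.186  0.02 ] [ 90. 315.]
wrist green_box_center 0.92 [0.475 0.053 0.169] [322. 270.]
green_box_center 0.67 ((450.8216552734375, 52.8951416015625), (106.07402801513672, 55.85647964477539), 5.460642337799072)
```

```bash
python3 -m crank '[[150,0,0.001,-0.03,0],[150,0,0.001,-0.06,0],[150,0,0.001,-0.085,0],[150,0,0.001,-0.1,0],[150,0,0.001,-0.108,0],[150,0,0.001,-0.112,0],[150,0,0.001,-0.112,0],[150,0,0.001,-0.112,0]]'
```

```text
clock: 10.62
position: [0.4764, 0.0564, 0.0507]
tool_rot: [3.142, 0.002, -3.055]
ft_force: [0.1, 0.5, -1.6]
width: 0.0595
finger_force: 65.4
```

```bash
python3 -m crank '[[150,0,0,-0.001,0],[150,0,0,-0.002,0],[150,0,0,-0.002,0],[150,0,0,-0.002,0],[150,0,0,-0.002,0],[150,0,0,-0.002,0],[150,0,0,-0.002,0],[150,0,0,-0.002,0]]'
```

```text
clock: 11.28
position: [0.4766, 0.0566, 0.0495]
tool_rot: [-3.141, 0.003, -3.055]
ft_force: [-2.9, -1.6, 7.8]
width: 0.0589
finger_force: 66.4
```

```bash
python3 -m crank '[[35,0,0,0,0],[35,0,0,0,0],[35,0,0,0,0],[35,0,0,0.01,0],[35,0,0,0.03,0],[35,0,0,0.07,0],[35,0,0,0.11,0],[35,0,0,0.15,0]]'
python3 - <<'E'
from h import *
im=save("wrist","w3.png"); pts("wrist",["green_box_center","jar_center"]);r.get_image("top")
for c in ("wrist","top"):
  for d in r.trace(c,"green_box_center")[:1]:
    v,u=np.nonzero(d["mask"]);print(c,d["score"],cv2.minAreaRect((ray(c,np.c_[u,v],.081)*1000).astype(np.float32)))
pts("top",["green_box_center","jar_center"])
E
python3 -m crank '[[35,0,-0.04,0.02,-7],[35,0,-0.08,0.04,-14],[35,0.005,-0.12,0.06,-21],[35,0.01,-0.16,0.06,-28],[35,0.015,-0.2,0.06,-35],[35,0.02,-0.24,0.06,-42],[35,0.023,-0.28,0.06,-49],[35,0.023,-0.31,0.06,-56]]'
python3 -m crank '[[35,0,-0.04,0,-7],[35,0,-0.08,0,-14],[35,0,-0.11,0,-21],[35,0,-0.11,0,-28],[35,0,-0.11,0,-35],[35,0,-0.11,0,-42],[35,0,-0.11,0,-48],[35,0,-0.11,0,-48]]'
python3 - <<'E'
from h import *
s=r.get_state();print(s["position"],s["tool_rot"])
im=save("wrist","w4.png"); pts("wrist",["hood_handle","hood"])
for n,z in (("hood",.04),("hood_handle",.088)):
  for d in r.trace("wrist",n)[:2]:
    v,u=np.nonzero(d["mask"]);print(n,d["score"],cv2.minAreaRect((ray("wrist",np.c_[u,v],z)*1000).astype(np.float32)))
print("bar");blob(im,(0,0,0),(180,255,45),"wrist",.085,2,(220,80,430,290))
E
```

```text
clock: 11.95
position: [0.475, 0.0566, 0.1999]
tool_rot: [-3.142, -0.001, -3.054]
ft_force: [1.0, -0.0, 0.1]
width: 0.0737
finger_force: 0.0
wrist green_box_center 0.73 [0.485 0.055 0.061] [324. 195.]
wrist green_box_center 0.62 [ 0.524 -0.084  0.031] [191. 210.]
wrist jar_center 0.96 [ 0.519 -0.082  0.026] [193. 207.]
wrist jar_center 0.94 [ 0.525 -0.214  0.018] [ 74. 199.]
wrist 0.89 ((476.0497131347656, 57.170162200927734), (153.425537109375, 60.57012939453125), 5.236787796020508)
top jar_center 0.82 [ 0.52  -0.083  0.024] [350. 186.]
top jar_center 0.76 [0.307 0.412 0.022] [191. 250.]
top jar_center 0.73 [ 0.52  -0.216  0.027] [392. 187.]
clock: 13.02
position: [0.4982, -0.2561, 0.2561]
tool_rot: [-3.14, -0.002, 2.244]
ft_force: [-0.1, 0.4, 0.3]
width: 0.0737
finger_force: 0.0
clock: 13.68
position: [0.4982, -0.3633, 0.2562]
tool_rot: [-3.139, -0.001, 1.411]
ft_force: [0.8, 0.0, 0.2]
width: 0.0737
finger_force: 0.0
[ 0.49821417 -0.36330114  0.25619459] [-3.13908692e+00 -1.28267932e-03  1.41093082e+00]
wrist hood 0.66 [ 0.504 -0.369  0.004] [332. 171.]
hood 0.88 ((502.6761779785156, -369.28802490234375), (118.51740264892578, 195.628173828125), 81.596923828125)
hood_handle 0.63 ((503.57720947265625, -359.1549987792969), (103.45941162109375, 171.29591369628906), 81.19281768798828)
bar
[240. 277.] 501 [ 0.3837 -0.4569] ((381.17901611328125, -451.90130615234375), (42.578277587890625, 27.478294372558594), 76.913330078125)
[415. 288.] 80 [ 0.5787 -0.501 ] ((580.3724365234375, -500.3915710449219), (5.241847515106201, 26.65398597717285), 81.23546600341797)
```

View pics/w4.png

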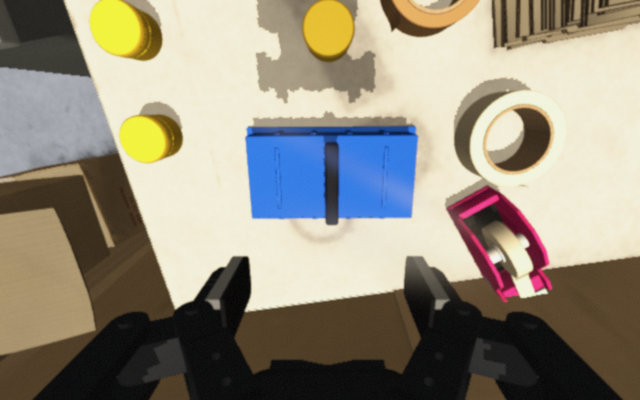

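View pics/w3.png

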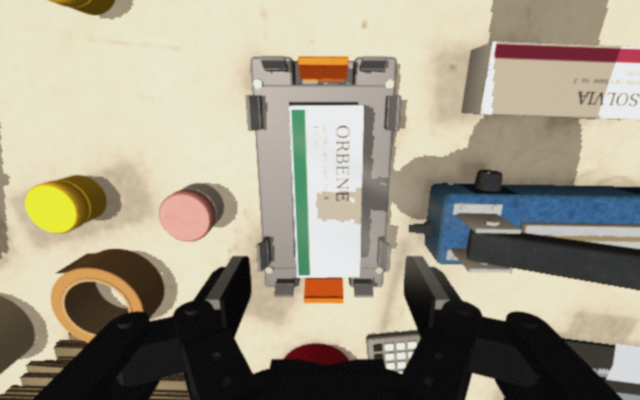

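The wrist view w3 shows the green-striped box inside the frame at (327,190). In w4 the hood's bar is at (332,184), in line with the tool. I'll compute its centre.

```bash
python3 - <<'E'
from h import *
im=cv2.imread('pics/w4.png')[:,:,::-1].copy()
m=(im.max(2)<70).astype(np.uint8); q=np.zeros_like(m); q[125:240,300:360]=m[125:240,300:360]
k,l,st,ce=cv2.connectedComponentsWithStats(q);i=1+np.argmax(st[1:,4]);print(st[i],ce[i])
v,u=np.nonzero(l==i)
for z in (.088,.078): print(z,cv2.minAreaRect((ray("wrist",np.c_[u,v],z)*1000).astype(np.float32)))
for y in (145,160,180,200,220): print(y,u[v==y].min(),u[v==y].max())
print(px("wrist",[.4982,-.3633,.088]))
E
```

```text
[326 166  12  49 487] [331.20123203 190.18275154]
0.088 ((501.32611083984375, -371.6858215332031), (50.9404182434082, 11.329351425170898), 81.12764739990234)
0.078 ((501.0387878417969, -374.4041748046875), (52.57334899902344, 11.692526817321777), 81.12763214111328)Traceback (most recent call last):
  File "<stdin>", line 7, in <module>
    return umr_minimum(a, axis, None, out, keepdims, initial, where)
ValueError: zero-size array to reduction operation minimum which has no identity
```

```bash
python3 - <<'E'
from h import *
im=cv2.imread('pics/w4.png')[:,:,::-1].copy()
col=im[125:245,329:335].mean(1).astype(int)
for a in range(10,110,1):
    if a<26 or a>85: print(a+125,*col[a],end=' | ')
print()
for y in (144,222,224): print(y,ray("wrist",[331.5,y],.088))
# roof blue outline
hsv=cv2.cvtColor(im,cv2.COLOR_RGB2HSV);m=cv2.inRange(hsv,(100,150,60),(125,255,255))
v,u=np.nonzero(m[100:240,230:440]);u+=230;v+=100
for c in (265,290,380,400): s=v[u==c];print(c,s.min(),s.max(),ray("wrist",[[c,s.max()]],.0)[0],ray("wrist",[[c,s.min()]],.008)[0],ray("wrist",[[c,s.max()]],.052)[0])
E
```

```text
135 22 50 104 | 136 30 67 135 | 137 34 74 146 | 138 35 75 147 | 139 36 75 147 | 140 36 73 142 | 141 35 63 120 | 142 33 46 80 | 143 31 36 52 | 144 37 40 53 | 145 45 47 61 | 146 52 55 70 | 147 58 61 76 | 148 61 63 81 | 149 63 67 84 | 150 65 69 89 | 211 60 60 67 | 212 63 62 70 | 213 64 64 72 | 214 65 65 73 | 215 67 67 75 | 216 69 69 77 | 217 71 70 78 | 218 72 71 79 | 219 73 73 81 | 220 75 74 82 | 221 77 76 84 | 222 78 78 85 | 223 83 82 88 | 224 120 115 112 | 225 191 181 163 | 226 232 224 201 | 227 237 230 210 | 228 238 230 210 | 229 238 230 209 | 230 237 229 208 | 231 236 227 205 | 232 234 225 202 | 233 230 220 196 | 234 227 215 192 | 
144 [[ 0.5083482  -0.32492819]]
222 [[ 0.49616652 -0.40575364]]
224 [[ 0.49582856 -0.40799602]]
265 129 217 [ 0.40450831 -0.41843391] [ 0.43071846 -0.30448517] [ 0.41826127 -0.40133057]
290 128 216 [ 0.43814919 -0.42218101] [ 0.46095397 -0.30797072] [ 0.44752833 -0.4045905 ]
380 127 216 [ 0.55810165 -0.44071926] [ 0.56897048 -0.32350953] [ 0.55188517 -0.4207185 ]
400 127 216 [ 0.58474502 -0.4448369 ] [ 0.5929142  -0.32721918] [ 0.5750645  -0.42430078]
```

```bash
python3 -m crank '[[100,0.004,-0.003,-0.04,0],[120,0.004,-0.003,-0.08,0],[120,0.004,-0.003,-0.12,0],[120,0.004,-0.003,-0.15,0],[120,0.004,-0.003,-0.175,0],[120,0.004,-0.003,-0.19,0],[120,0.004,-0.003,-0.195,0],[120,0.004,-0.003,-0.195,0]]'
python3 -m crank '[[255,0,0,0,0],[255,0,0,0,0],[255,0,0,0,0],[255,0,0,0,0],[255,0,0,0,0],[255,0,0,0.002,0],[255,0,0,0.01,0],[255,0,0,0.02,0]]'
```

```text
clock: 14.6
position: [0.5019, -0.3657, 0.0613]
tool_rot: [-3.139, -0.001, 1.415]
ft_force: [-0.8, -0.2, -0.4]
width: 0.0453
finger_force: 0.0
clock: 15.27
position: [0.5019, -0.3657, 0.0823]
tool_rot: [-3.139, -0.001, 1.414]
ft_force: [-0.9, 0.5, -2.3]
width: 0.0129
finger_force: 59.7
```

```bash
python3 -m crank '[[255,0,0,0.03,0],[255,0,0,0.06,0],[255,0,0.02,0.09,2],[255,0,0.045,0.115,4],[255,-0.005,0.07,0.12,6],[255,-0.01,0.1,0.12,8],[255,-0.01,0.13,0.12,9],[255,-0.015,0.16,0.12,10]]'
python3 -m crank '[[255,-0.002,0.03,0,1],[255,-0.004,0.06,0,2],[255,-0.006,0.09,0,3],[255,-0.008,0.12,0,4],[255,-0.01,0.15,0,4],[255,-0.012,0.18,0,4],[255,-0.012,0.21,0,4],[255,-0.012,0.23,0,4]]'
python3 -m crank '[[255,0,0.015,0,0],[255,0,0.025,0,0],[255,0,0.032,0,0],[255,0,0.032,0,0],[255,0,0.032,0,0],[255,0,0.032,0,0],[255,0,0.032,0,0],[255,0,0.032,0,0]]'
python3 - <<'E'
from h import *
s=r.get_state();print(s["position"],s["tool_rot"])
im=save("wrist","w5.png"); t=save("top","t5.png");sd=save("side","s5.png")
pts("wrist",["hood"]);pts("top",["hood_handle","hood"]);pts("side",["hood_handle","hood","hook_near"])
for c in ("top","wrist"):
  for d in r.trace(c,"hood")[:1]:
    v,u=np.nonzero(d["mask"]);print(d["score"],cv2.minAreaRect((ray(c,np.c_[u,v],.19)*1000).astype(np.float32)))
cv2.imwrite('pics/s5c.png',cv2.resize(sd[110:290,200:440],None,fx=3,fy=3,interpolation=cv2.INTER_CUBIC)[:,:,::-1])
E
```

```text
clock: 15.93
position: [0.4878, -0.2052, 0.2038]
tool_rot: [3.14, 0.0, 1.589]
ft_force: [1.2, 0.0, -3.2]
width: 0.0127
finger_force: 59.7
clock: 16.6
position: [0.4752, 0.0259, 0.2038]
tool_rot: [3.141, -0.001, 1.66]
ft_force: [-0.1, -0.3, -3.1]
width: 0.0129
finger_force: 59.7
clock: 17.27
position: [0.4757, 0.0549, 0.2028]
tool_rot: [-3.141, 0.0, 1.657]
ft_force: [0.9, -0.3, -3.9]
width: 0.0126
finger_force: 59.7
[0.47568297 0.05494757 0.20277385] [-3.14149792e+00  1.38811134e-04  1.65697143e+00]
wrist hood 0.79 [0.474 0.054 0.141] [326. 222.]
side hood_handle 0.59 [0.477 0.055 0.215] [318. 167.]
side hood 0.89 [0.476 0.056 0.136] [318. 195.]Traceback (most recent call last):
  File "<stdin>", line 4, in <module>
  File "h.py", line 11, in pts
    for d in r.pinpoint(cam,n)[:3]:
             ~~~~~~~~~~^^^^^^^
ValueError: it knows: bag_sealer, brown_roll_center, clip_base, green_box_center, hood, hood_handle, jar_center, nest, red_box_center
```

View pics/w5.png

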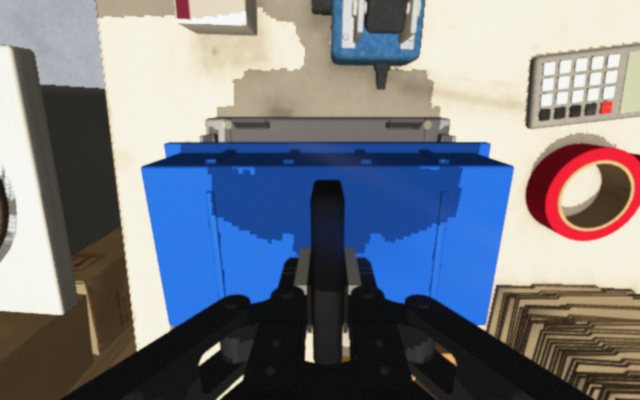

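```bash
python3 - <<'E'
from h import *
im=cv2.imread('pics/w5.png')[:,:,::-1].copy()
hsv=cv2.cvtColor(im,cv2.COLOR_RGB2HSV);m=cv2.inRange(hsv,(100,150,60),(125,255,255))
th=np.radians(5.1);ex=np.array([np.cos(th),np.sin(th)]);ey=np.array([-np.sin(th),np.cos(th)]);n=np.array([.475,.0565])
for c in (200,260,328,400,460):
    s=np.nonzero(m[100:200,c])[0].min()+100; p=ray("wrist",[[c,s]],.1495)[0]-n; print(c,s,(p@ex).round(4),(p@ey).round(4))
for rw in (148,151):
    u=np.nonzero(m[rw,120:520])[0]+120; print(rw,u.min(),u.max(),[((ray("wrist",[[a,rw]],.1495)[0]-n)@ex).round(4) for a in (u.min(),u.max())])
# base side edge, rows above rim
for c in (230,328,430): print(c,[int(x) for x in im[108:145:2,c].mean(1)])
print((ray("wrist",[[207,135],[452,135],[328,118]],.036)-n)@np.c_[ex,ey])
E
```

```text
200 143 -0.0779 0.0532
260 143 -0.041 0.0532
328 143 0.0008 0.0531
400 143 0.0451 0.0531
460 143 0.0819 0.0531
148 165 488 [np.float64(-0.0999), np.float64(0.0996)]
151 166 488 [np.float64(-0.0996), np.float64(0.0999)]
230 [165, 164, 165, 163, 134, 68, 105, 148, 159, 160, 135, 104, 104, 105, 103, 104, 103, 67, 79]
328 [166, 166, 166, 164, 138, 74, 102, 113, 115, 115, 114, 114, 115, 113, 113, 112, 109, 70, 81]
430 [157, 158, 162, 160, 134, 72, 107, 146, 153, 146, 125, 114, 112, 113, 109, 112, 108, 65, 77]
[[-0.11557517  0.04736112]
 [ 0.1205328   0.04725592]
 [ 0.00105459  0.06314021]]
```

Hood and base look centred to about 1–2 mm and aligned. I'll lower it in steps and watch the force.

```bash
python3 -m crank '[[255,0,0.001,-0.02,0],[255,0,0.001,-0.04,0],[255,0,0.001,-0.055,0],[255,0,0.001,-0.065,0],[255,0,0.001,-0.07,0],[255,0,0.001,-0.073,0],[255,0,0.001,-0.076,0],[255,0,0.001,-0.076,0]]'
python3 -m crank '[[255,0,0,-0.002,0],[255,0,0,-0.004,0],[255,0,0,-0.006,0],[255,0,0,-0.007,0],[255,0,0,-0.008,0],[255,0,0,-0.009,0],[255,0,0,-0.01,0],[255,0,0,-0.01,0]]'
```

```text
clock: 18.33
position: [0.4759, 0.0567, 0.127]
tool_rot: [3.141, -0.0, 1.658]
ft_force: [-1.1, -0.1, -4.1]
width: 0.0129
finger_force: 59.7
clock: 19.0
position: [0.4762, 0.0567, 0.1174]
tool_rot: [3.14, 0.0, 1.658]
ft_force: [-0.8, 1.2, 5.0]
width: 0.0129
finger_force: 60.9
```

```bash
python3 -m crank '[[255,0,0,-0.001,0],[255,0,0,-0.002,0],[255,0,0,-0.003,0],[255,0,0,-0.004,0],[255,0,0,-0.005,0],[255,0,0,-0.006,0],[255,0,0,-0.006,0],[255,0,0,-0.006,0]]'
```

```text
clock: 19.67
position: [0.4766, 0.0567, 0.1119]
tool_rot: [3.139, 0.0, 1.658]
ft_force: [-1.3, -0.0, 6.3]
width: 0.0126
finger_force: 61.3
```

```bash
python3 -m crank '[[255,0,0,-0.002,0],[255,0,0,-0.004,0],[255,0,0,-0.006,0],[255,0,0,-0.008,0],[255,0,0,-0.01,0],[255,0,0,-0.012,0],[255,0,0,-0.013,0],[255,0,0,-0.013,0]]'
```

```text
clock: 20.33
position: [0.4756, 0.0563, 0.1007]
tool_rot: [3.14, 0.001, 1.658]
ft_force: [-9.5, -4.2, 27.4]
width: 0.013
finger_force: 64.1
```

```bash
python3 -m crank '[[255,0,0,-0.001,0],[255,0,0,-0.002,0],[255,0,0,-0.003,0],[255,0,0,-0.003,0],[255,0,0,-0.003,0],[255,0,0,-0.003,0],[255,0,0,-0.003,0],[255,0,0,-0.003,0]]'
python3 - <<'E'
from h import *
t=save("top","t6.png");sd=save("side","s6.png")
pts("side",["hood_handle","hood"])
cv2.imwrite('pics/s6c.png',cv2.resize(sd[140:280,250:390],None,fx=4,fy=4,interpolation=cv2.INTER_CUBIC)[:,:,::-1])
E
```

```text
clock: 21.0
position: [0.4757, 0.0563, 0.1006]
tool_rot: [3.137, 0.001, 1.658]
ft_force: [-19.4, -4.3, 48.9]
width: 0.0126
finger_force: 67.3
side hood_handle 0.88 [0.477 0.058 0.11 ] [317. 204.]
side hood 0.72 [0.477 0.055 0.035] [316. 229.]
```

View pics/s6c.png

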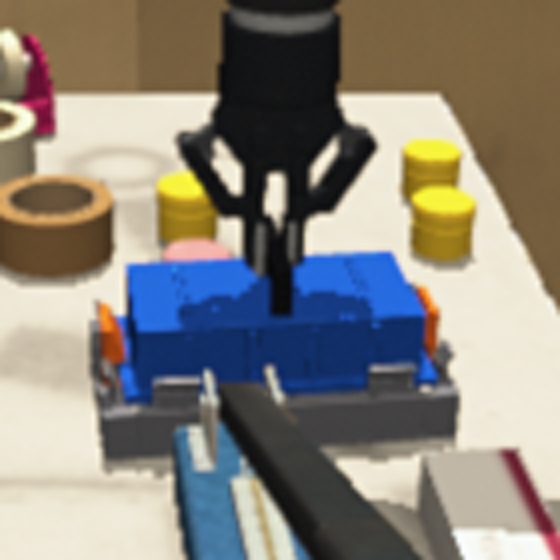

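The hood appears seated, with the rim inside the lugs and the hooks at about (110,330) and (428,318) in the crop. I'll relieve the push, let go, and check from above.

```bash
python3 -m crank '[[255,0,0,0.002,0],[255,0,0,0.004,0],[255,0,0,0.005,0],[170,0,0,0.005,0],[170,0,0,0.005,0],[170,0,0,0.005,0],[170,0,0,0.005,0],[170,0,0,0.005,0]]'
python3 -m crank '[[170,0,0,0.02,0],[120,0,0,0.05,0],[120,0,0,0.09,0],[120,0,0,0.13,0],[120,0,0,0.16,0],[120,0,0,0.18,0],[120,0,0,0.18,0],[120,0,0,0.18,0]]'
python3 - <<'E'
from h import *
im=save("wrist","w7.png");sd=save("side","s7.png")
pts("side",["hood_handle","hood"]);pts("wrist",["hood_handle","hood","jar_center"])
print("hooks");blob(im,(3,150,100),(18,255,255),"wrist",.06,3,(180,60,480,260))
cv2.imwrite('pics/w7c.png',cv2.resize(im[60:260,180:480],None,fx=2.6,fy=2.6,interpolation=cv2.INTER_CUBIC)[:,:,::-1])
E
```

```text
clock: 21.87
position: [0.4756, 0.0568, 0.0994]
tool_rot: [-3.141, -0.0, 1.658]
ft_force: [-0.0, 0.2, 0.1]
width: 0.0283
finger_force: 0.0
clock: 22.53
position: [0.4764, 0.0568, 0.2806]
tool_rot: [3.139, -0.0, 1.658]
ft_force: [-0.2, -0.5, -0.6]
width: 0.0447
finger_force: 0.0
side hood_handle 0.79 [0.476 0.055 0.111] [318. 204.]
side hood 0.64 [0.477 0.057 0.034] [316. 229.]
wrist hood_handle 0.76 [0.477 0.06  0.112] [330. 181.]
wrist hood_handle 0.3 [0.474 0.053 0.04 ] [327. 172.]
wrist hood 0.78 [0.476 0.055 0.036] [329. 170.]
wrist jar_center 0.89 [ 0.298 -0.293  0.021] [198. 371.]
wrist jar_center 0.82 [ 0.309 -0.178  0.023] [202. 312.]
wrist jar_center 0.81 [ 0.512 -0.085  0.026] [345. 269.]
hooks
[419. 175.] 383 [0.5815 0.0632] ((581.4735107421875, 63.154510498046875), (13.392998695373535, 42.983123779296875), 5.315319538116455)
[234. 174.] 333 [0.3657 0.0449] ((364.847412109375, 44.377418518066406), (13.237667083740234, 44.17983627319336), 4.901335716247559)
[229. 189.] 13 [0.3606 0.027 ] ((360.781494140625, 27.383102416992188), (10.974935531616211, 1.184952735900879), 89.76150512695312)
```

View pics/w7c.png

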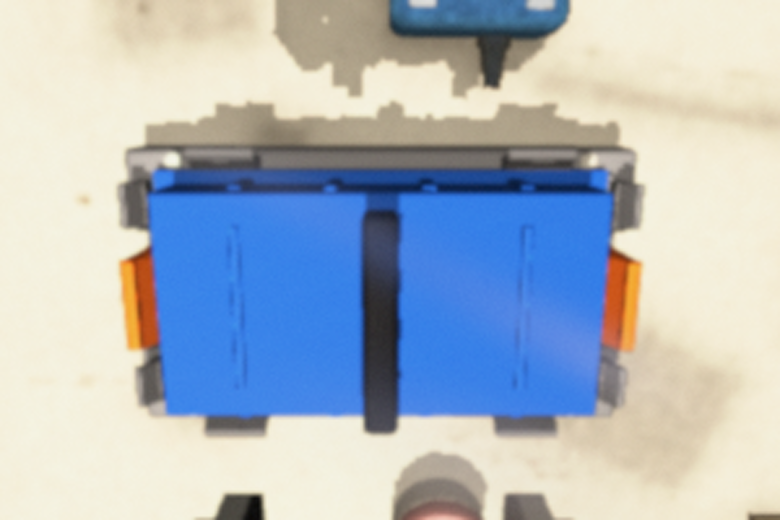

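Against the first view, the orange hook tops are as far apart now (about 223 mm) as when shut (about 226 mm), and a bend would have added about 14 mm. I'll check the bar's height by touching it with the shut fingers; its top should be at about 124 mm.

```bash
python3 -m crank '[[255,0,0,-0.03,0],[255,0,0,-0.06,0],[255,0,0,-0.09,0],[255,0,0,-0.12,0],[255,0,0,-0.14,0],[255,0,0,-0.148,0],[255,0,0,-0.15,0],[255,0,0,-0.15,0]]'
python3 -m crank '[[255,0,0,-0.001,0],[255,0,0,-0.002,0],[255,0,0,-0.003,0],[255,0,0,-0.004,0],[255,0,0,-0.005,0],[255,0,0,-0.006,0],[255,0,0,-0.007,0],[255,0,0,-0.008,0]]'
```

```text
clock: 23.55
position: [0.4756, 0.0567, 0.1299]
tool_rot: [-3.141, 0.0, 1.658]
ft_force: [0.5, 0.7, 0.7]
width: 0.0001
finger_force: 0.0
clock: 24.22
position: [0.4759, 0.0567, 0.124]
tool_rot: [3.14, -0.0, 1.658]
ft_force: [-8.8, -0.9, 23.7]
width: -0.0002
finger_force: 11.9
```

The bar's top is at 0.124 m, so the hood is fully home. I'll back off and do a final check.

```bash
python3 -m crank '[[255,0,0,0.01,0],[255,0,0,0.04,0],[255,0,0,0.08,0],[255,0,0,0.12,0],[255,0,0,0.15,0],[255,0,0,0.15,0],[255,0,0,0.15,0],[255,0,0,0.15,0]]'
python3 - <<'E'
from h import *
im=save("wrist","w8.png"); pts("wrist",["hood_handle","jar_center"])
o=blob(im,(3,150,100),(18,255,255),"wrist",.06,2,(180,60,480,260)); print(np.linalg.norm(o[0][2]-o[1][2]))
s=r.get_state();print(s["ft_force"],s["clock"])
print(r.sign_off())
E
```

```text
clock: 24.88
position: [0.4756, 0.0566, 0.2713]
tool_rot: [-3.141, 0.0, 1.658]
ft_force: [-0.3, 0.7, 0.4]
width: -0.0001
finger_force: 0.0
wrist hood_handle 0.62 [0.478 0.057 0.11 ] [331. 185.]
wrist jar_center 0.93 [ 0.513 -0.085  0.024] [346. 271.]
wrist jar_center 0.88 [ 0.312 -0.177  0.023] [203. 315.]
wrist jar_center 0.59 [ 0.518 -0.217  0.021] [340. 347.]
[422. 177.] 401 [0.5828 0.0634] ((582.8860473632812, 63.39611053466797), (13.328398704528809, 43.248939514160156), 5.318228721618652)
[232. 176.] 364 [0.3661 0.0443] ((365.554443359375, 43.92549133300781), (13.175070762634277, 43.34941864013672), 4.836049556732178)
0.21754011124388073
[-0.3928222  -0.68640528 -0.87773978] 25.0333
the job is handed in; nothing more can be done
None
```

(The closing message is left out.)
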